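# Feed a casting tray through the gated chute

### The arm

A 6-joint arm with a two-finger parallel gripper is mounted at the origin on a cart in front of the work surface, level with it; the furniture and walls round the work are solid. World frame = base frame: x ahead of the robot, y to its left, z up, the work surface at z = 0. Lengths are in m, angles in rad, forces in N, time in s.
With the tool pointing down it reaches from about 0.25 to 0.725 m from the base axis. Payload 4 kg.
Tool frame: the origin (TCP) lies at the very end of the fingers, on their centre line; the grasp point (between the pads) lies 19 mm behind it; x points along the fingers, y is the direction in which the jaws open and shut, and the axes are right-handed (so a half turn about x gives the same grasp; the last joint's range is limited). The gripper opens to 85 mm and grips with 20 to 120 N. Pads are 22 mm wide; open, the fingers measure 114 mm over their backs; the gripper's body (76 mm by 85 mm) begins 54 mm behind the grasp point. The pads swing forward as they close: fully open they stand 13 mm farther back than shut.
Start: joints at [-1.23, 0.241, 0.005, 1.335, 0, 1.571], TCP at [0.167, -0.471, 0.231] pointing down, gripper open.
Joint ranges: [-2.72, 2.72], [-1.05, 1.87], [-1.09, 1.28], [-1.99, 2.15], [-1.42, 1.44], [-3.14, 3.14]. Speed limits (rad/s): [2.79, 2.79, 3.14, 3.14, 3.14, 3.14].

### API

Orientations are given as a unit quaternion [w, x, y, z].
In Python, from bench import env gives the robot as it stands.
- The arm moves only by the shell command python3 -m pendant 'ROWS' [OPENING]. ROWS is JSON, a list of rows, each a list of 2 entries, a list of its own where there are three numbers: the shift along the tool's x, y, z in m, then the turn, a rotation vector about the tool's x, y, z in rad. A call has 1 to 10 rows; each row is the pose to reach, as a shift and turn from the pose measured when the call began, along the tool's axes at that moment; what a row does not reach only later rows make up. A row lasts 1/12 s, in which the tool goes at most 41.7 mm and 7.16 degrees, less where a joint would pass 70% of its speed; a pose out of reach is approached as far as the arm can. A call with a gripper value outside its range is refused whole. OPENING is the closure, from 0 (fully open) to 1 (shut), set as the call begins (- or left out, the last holds). The fingers move at their own pace and stop on an object; the grip force is fixed at half the most. Time passes only in rows, so rows that repeat a pose let the fingers close. It gives the time, the measured TCP pose, the force and the opening at its end, in the units of the state.
- env.sense(): the state, without advancing time (a new reading comes with each control period).
- env.get_image(name): name is "scene" or "top"; returns the picture (384x512x3 uint8, red, green, blue); there is no depth.
- env.camera_params(name): a dict with "fx", "fy", "cx", "cy" (pixels), "view" (4x4, takes a point from world to camera coordinates). Camera axes: x right, y down, z forward; pixel columns grow to the right and rows downward; lengths in m; the calibration is good to about 2 mm. A picture is of the moment at which its call begins. camera_params takes no time and is no camera call.
- env.hand_in(): hands the job in, once; it reports no verdict.
Trained networks look in the newest picture that a camera, given by its name, has taken for a name from the list of things; names that differ only in an ending like _2 or _b are one class to them, and where a whole thing is asked for, a point or a joint stands for the part that bears it (a point fixed in the world has none). Each returns a list of dicts, best first, with "conf" (0 to 1); they miss things now and then, are a little off and sometimes report something else, mostly with a low value. They report only what shows in the picture. A call takes as long as a camera call.
- env.spot_in(label, camera): "at" ([column, row] in pixels, amid what is visible of it).
- env.tip_of(label, camera): "at" ([column, row] in pixels: a listed point, or the origin of a listed thing).
The state is a dict: "time_s": time; "joint_pos": joint angles; "joint_velocities": joint speeds; "effort": joint torques, N m; "ee_pos": TCP position; "ee_rot": TCP orientation; "contact_force": force on the tool from outside, world axes, zero at the start; "ft_torque": the same for the moment, N m; "opening": finger opening in m.
Only numpy, scipy, OpenCV 4.12 (cv2) and the standard library are available. Lean on these libraries where they do the work, as an engineer would, in place of code of your own. Each camera call takes 0.05 s, during which the arm holds its last target.

### The job

Press the red bar down with one fingertip to hold the spring gate open and, while holding it, push the tray with the casting along the chute under the gate with the other finger, on the black upright plate at the tray's rear, until the tray is fully home against the end stop. Then let go so that the gate closes behind the tray box. The gate must not touch the tray or the casting; only push the tray, do not lift it, and leave the other things where they are.

Things in the scene. Friction and masses are not known exactly. Their poses are not given: they have to be found in the camera images.
- chute: Fixed chute on feet. Origin under its base plate (5 mm above the table) on its centre line, below the gate; x = direction the tray is pushed, y left of it, z up. Grey base plate, top 6 mm above chute z = 0; white guide rails from x -245 to +140 mm, tops 15 mm above chute z = 0, inner faces 37 mm and outer 43 mm either side of the centre. Dark end stop 32 mm high at x = +130 mm.
- shaft_mid (a point): On the gate's steel hinge shaft, which runs along the chute on its right side: chute y = -50 mm, 32 mm above chute z = 0, 10 mm thick, from chute x = -276 to +24 mm (this point: x = -126 mm). Grey bearing blocks on it at x = -262, -24 and +16 mm are 45 mm high and 18 mm wide. Fixed.
- gate (a joint): Gate angle about the shaft, rad: 0 = closed, 1.0 = open stop; spring-shut. Pressing the red bar down (2 to 6 N) raises the blade. It clears the loaded tray from 0.6 rad (bar top about 36 mm above chute z = 0); at 1.0 rad the bar top is about 19 mm above chute z = 0. Open, its arm stands up to 105 mm above chute z = 0, only at chute x = 0.
- gate_blade (a point): Middle of the lower edge of the yellow gate blade: 36 mm wide across the chute, 6 mm thick, at chute x = 0; closed, this point is at chute y = +6 mm, 18 mm above chute z = 0.
- bar_mid (a point): Middle of the gate's red press bar, on its axis: round, 16 mm thick, along chute x from -287 to -38 mm, on thin arms at its ends 46 mm from the shaft. Closed: chute y = -90 mm, axis 55 mm above chute z = 0 (top 63 mm). With its top pressed to 26 mm above chute z = 0 it lies at y = -94 mm and the gate is at 0.83 rad. A finger can slide along it while pressing.
- tray: Loose grey tray in the chute, 0.2 to 0.4 kg. Origin under the middle of its open box (120 x 70 x 20 mm along x, y, z), 6 mm above chute z = 0; x = travel direction. A flat tail 30 mm wide, 6 mm high, which fits under the closed gate, leads back to an upright black push plate 60 mm wide, 8 mm thick, 50 mm high, rear face at x = -136 mm. Loaded, its top is 39 mm above chute z = 0.
- push_face (a point): Centre of the rear face of the tray's black push plate (31 mm above chute z = 0; the plate spans 6 to 56 mm above chute z = 0 and 30 mm either side).
- tray_home (a point): Where the tray's origin lies when the tray is against the end stop: chute x = +70 mm; the rear of the box then is 10 mm past the middle of the gate, the push plate's rear face at chute x = -66 mm.
- casting: Cast aluminium housing half, 110 x 60 x 28 mm, lying loose in the tray; origin under its middle.
- spare_casting: Second aluminium casting, 67 x 100 x 28 mm, on the perforated plate to the right; bystander.
- block_a: Dark clamp block with steel jaw, 25 x 52 x 21 mm, right of the chute; bystander.
- block_b: Dark clamp block, 26 x 58 x 22 mm, left of the chute; bystander.
- block_c: Dark clamp block, 24 x 60 x 29 mm, left of the gate; bystander.
- cap_a: Red plastic cap, 33 mm across, 14 mm high, left of the chute's near end; bystander.
- cap_b: Small red plastic cap, 27 mm across, 12 mm high, right of the chute; bystander.

How it is judged:
On the way, in this order (a step that is already met when the one before it is completed fails the run):
1. a finger holds the gate open while the tray's box is still wholly before it (value of joint gate above 0.6 rad and contact force between the fingers and gate above 0.3 N and x of tray in the frame of chute below -0.062 m), for 0.1 s.
2. the tray is home against the end stop with the gate still held open (x of tray in the frame of chute above 0.066 m and value of joint gate above 0.55 rad and contact force between the fingers and gate above 0.3 N), for 0.05 s.
At the end, for the whole second after the job is handed in: The tray rests within 4 mm of its home at the end stop with the casting lying in it (within 8 mm of its middle), and the gate is closed (below 0.06 rad) behind the box (x of tray in the frame of chute above 0.066 m and value of joint gate below 0.06 rad and horizontal distance between casting and tray below 0.008 m and z of casting in the frame of tray below 0.012 m and linear speed of tray below 0.01 m/s); the robot touches nothing.
It fails at once if the gate touches the tray or the casting (over 1 N) (contact force between gate and tray above 1 N or contact force between gate and casting above 1 N).
It fails at once if the tray is lifted more than 10 mm or tipped (height (world z) of tray above 0.021 m or angle between tray's own z axis and vertical above 0.15 rad).
It fails at once if the casting is lifted out of the tray (height (world z) of casting above 0.03 m).
It fails at once if another thing is moved more than 15 mm (distance of any of spare_casting, block_a, block_b, block_c, cap_a, cap_b from where it was at the start of the episode above 0.015 m).
It also fails if it takes over 35 s, if anything falls off the work surface, if the arm or the gripper's body presses on something with over 40 N, if the wrist force passes 120 N, or if a joint passes its speed limit or range.

## Working session

There is one attempt and no reset: what is moved stays moved. The work goes in short steps, Python scripts to look and compute and a shell command to move; the robot and the scene stay as the last step left them, time stands still between calls to the robot, and variables do not carry over. Pictures are saved under pics/ and viewed, and the job is handed in when it is done.

```bash
ls; mkdir -p pics; python3 - <<'E'
from bench import env
import cv2,numpy as np
print(env.sense())
for n in ("scene","top"):
    im=env.get_image(n); cv2.imwrite(f"pics/{n}0.png",im[:,:,::-1])
    p=env.camera_params(n); print(n,p["fx"],p["fy"],p["cx"],p["cy"]); print(np.round(p["view"],4))
    for l in ("chute","shaft_mid","gate_blade","bar_mid","tray","push_face","tray_home","casting"):
        print(l,[(np.round(d["at"],1).tolist(),round(d["conf"],2)) for d in env.tip_of(l,n)[:2]])
E
```

```text
pics
{'time_s': 0.0, 'joint_pos': array([-1.23000787e+00,  2.41403726e-01,  3.72812679e-03,  1.33515963e+00,
       -3.03703264e-05,  1.57076760e+00]), 'joint_velocities': array([ 0.00154426,  0.00038939, -0.00137118, -0.00051168,  0.00182049,
       -0.00064399]), 'effort': array([ 8.79502786e-04, -3.72319472e+01,  2.52406365e+01,  1.70095830e-02,
        1.58795292e-04, -6.67941734e-06]), 'ee_pos': array([ 0.16690122, -0.47067002,  0.23041903]), 'ee_rot': array([-0.11920607, -0.69673156, -0.12062328,  0.69699718]), 'contact_force': array([-0.28125601, -0.20989362,  0.07395346]), 'ft_torque': array([ 0.00971301, -0.022295  , -0.00838279]), 'opening': 0.08564032540918273}
scene 445.91792773414346 445.91792773414346 248.5926564014436 190.85111885487188
[[-0.6005 -0.7996 -0.0025  0.3716]
 [-0.3265  0.2481 -0.9121  0.266 ]
 [ 0.7299 -0.5469 -0.4101  0.9853]
 [ 0.      0.      0.      1.    ]]
chute [([202.4, 216.7], 0.94), ([238.9, 210.4], 0.16)]
shaft_mid [([238.1, 213.6], 0.72)]
gate_blade [([198.1, 210.6], 0.7)]
bar_mid [([257.5, 207.7], 0.56)]
tray [([214.7, 223.2], 0.94)]
push_face [([250.3, 235.4], 0.63)]
tray_home [([184.0, 207.4], 0.86)]
casting [([218.6, 224.4], 0.87)]
top 444.54784596850806 444.54784596850806 253.4671454688619 189.37410355083452
[[-1.8500e-02 -9.9980e-01 -1.1000e-03  1.2100e-02]
 [-9.7910e-01  1.8300e-02 -2.0250e-01  6.3580e-01]
 [ 2.0250e-01 -2.7000e-03 -9.7930e-01  1.2911e+00]
 [ 0.0000e+00  0.0000e+00  0.0000e+00  1.0000e+00]]
chute [([210.1, 181.8], 0.98)]
shaft_mid [([224.6, 219.3], 0.93)]
gate_blade [([203.8, 181.8], 0.79)]
bar_mid [([242.8, 224.8], 0.71), ([208.9, 211.6], 0.24)]
tray [([209.3, 208.4], 0.58)]
push_face [([205.3, 160.6], 0.62), ([216.2, 255.3], 0.56)]
tray_home [([206.9, 160.9], 0.6)]
casting [([209.0, 207.8], 0.95)]
```

```bash
python3 - <<'E'
import cv2
for n in("scene","top"):
    im=cv2.imread(f"pics/{n}0.png"); 
    c=im[110:310,100:360]; cv2.imwrite(f"pics/{n}0c.png",cv2.resize(c,None,fx=3,fy=3,interpolation=cv2.INTER_CUBIC))
E
```

```text
(no output)
```

View pics/scene0.png

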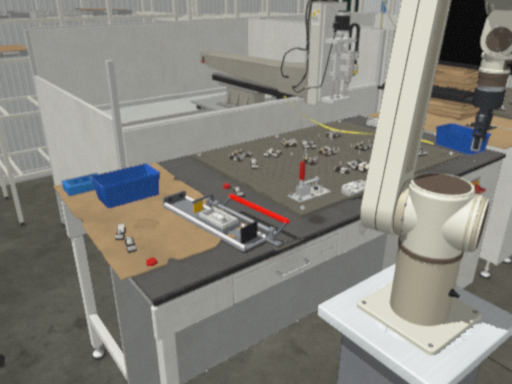

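View pics/top0c.png

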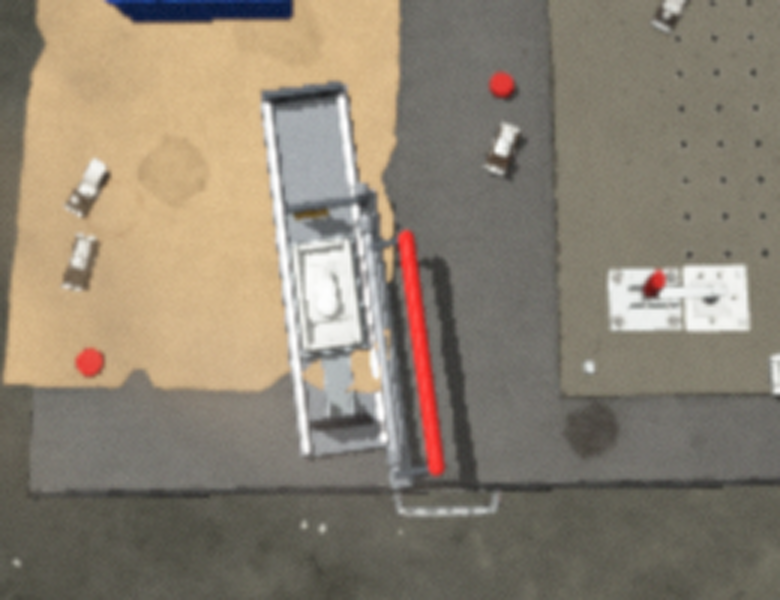

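View pics/scene0c.png

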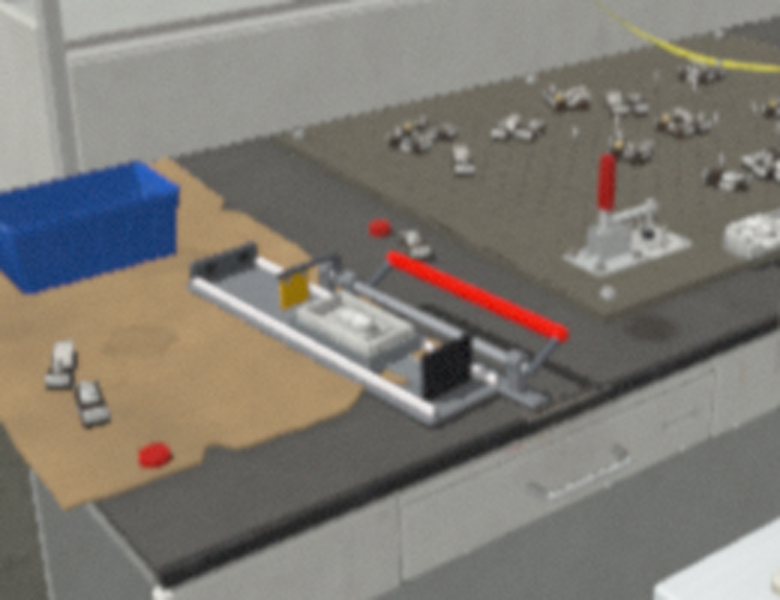

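The scene view shows the black push plate at about (248,232), the red bar from (231,196) to (288,221), and the yellow blade at (198,206). In the top view the bar runs from (236,188) to (246,267), and the end stop sits at about (201,141). The top-view tray_home and the first push_face report look doubtful. Next I fit the chute pose.

```bash
cat > fit.py <<'E'
from bench import env
import numpy as np
from scipy.optimize import least_squares
P={n:env.camera_params(n) for n in("scene","top")}
def proj(n,p):
    c=P[n]; V=np.array(c["view"]); q=V[:3,:3]@p+V[:3,3]; return np.array([c["fx"]*q[0]/q[2]+c["cx"],c["fy"]*q[1]/q[2]+c["cy"]])
def w(v,p):
    c,s=np.cos(v[2]),np.sin(v[2]); return np.array([v[0]+c*p[0]-s*p[1],v[1]+s*p[0]+c*p[1],p[2]+.005])
T=lambda x,z,y=0:(lambda t:np.array([t+x,y,z]))
F=lambda x,y,z:(lambda t:np.array([x,y,z]))
obs=[("scene",(202.4,216.7),F(0,0,0),"chute"),("scene",(238.1,213.6),F(-.126,-.05,.032),"shaft"),("scene",(198.1,210.6),F(0,.006,.018),"blade"),
("scene",(257.5,207.7),F(-.1625,-.09,.055),"bar"),("scene",(214.7,223.2),T(0,.006),"tray"),("scene",(250.3,235.4),T(-.136,.031),"push"),("scene",(184,207.4),F(.07,0,.006),"home"),("scene",(218.6,224.4),T(0,.008),"cast"),
("top",(210.1,181.8),F(0,0,0),"chute"),("top",(224.6,219.3),F(-.126,-.05,.032),"shaft"),("top",(203.8,181.8),F(0,.006,.018),"blade"),("top",(242.8,224.8),F(-.1625,-.09,.055),"bar"),
("top",(209.3,208.4),T(0,.006),"tray"),("top",(216.2,255.3),T(-.136,.031),"push"),("top",(206.9,160.9),F(.07,0,.006),"home"),("top",(209,207.8),T(0,.008),"cast"),
("top",(235.7,188.5),F(-.038,-.09,.055),"barF"),("top",(245.7,266.7),F(-.287,-.09,.055),"barN"),("scene",(230.7,196),F(-.038,-.09,.055),"barF"),("scene",(287.7,221),F(-.287,-.09,.055),"barN")]
def res(v): return np.concatenate([proj(n,w(v,f(v[3])))-np.array(o) for n,o,f,l in obs])
if __name__=="__main__":
    s=least_squares(res,[.55,.1,.1,-.08],loss="soft_l1",f_scale=1.); print(s.x)
    for (n,o,f,l),r in zip(obs,res(s.x).reshape(-1,2)): print(n,l,np.round(r,1))
E
python3 fit.py
```

```text
[ 0.67453533  0.14828928  0.11588039 -0.08911469]
scene chute [-2.4 -0.9]
scene shaft [0.7 1.3]
scene blade [0.1 0.6]
scene bar [-0.5  0.1]
scene tray [3.6 0.7]
scene push [-0.6 -2.5]
scene home [ 2.5 -0.5]
scene cast [-0.3 -1.1]
top chute [-3.1  0.4]
top shaft [ 2.1 -1.9]
top blade [ 0.7 -0.6]
top bar [-1.9  1.7]
top tray [0.7 0.8]
top push [-1.9 -3.5]
top home [-2.5 -0.1]
top cast [0.9 1.3]
top barF [ 0.  -2.1]
top barN [0.6 1.4]
scene barF [-1.4 -0.9]
scene barN [0.8 1.2]
```

```bash
cat > ov.py <<'E'
import sys,cv2,numpy as np
from fit import *
def ov(v,n,src,out,box=(110,310,100,360),k=3,gate=0):
    im=cv2.imread(src); a,b,c,d=box
    im=cv2.resize(im[a:b,c:d],None,fx=k,fy=k,interpolation=cv2.INTER_CUBIC)
    def L(p,q,col):
        P_=[tuple(int(round(z)) for z in ((proj(n,w(v,np.array(u)))+.5-np.array([c,a]))*k)) for u in(p,q)]
        cv2.line(im,P_[0],P_[1],col,1)
    for s in(1,-1):
        for y in(.037,.043): L((-.245,s*y,.015),(.14,s*y,.015),(0,255,0))
    L((.13,-.043,.032),(.13,.043,.032),(255,0,255));L((.14,-.043,.032),(.14,.043,.032),(255,0,255))
    t=v[3]
    for x in(-.136,-.128):
        q=[(t+x,-.03,.006),(t+x,.03,.006),(t+x,.03,.056),(t+x,-.03,.056)]
        for i in range(4): L(q[i],q[(i+1)%4],(255,255,0))
    q=[(t-.06,-.035,.026),(t+.06,-.035,.026),(t+.06,.035,.026),(t-.06,.035,.026)]
    for i in range(4): L(q[i],q[(i+1)%4],(255,0,0))
    # bar at gate angle: rel to shaft
    r=np.array([-.04,.023]); 
    cg,sg=np.cos(gate),np.sin(gate); r=np.array([cg*r[0]-sg*r[1],sg*r[0]+cg*r[1]])
    y,z=-.05+r[0],.032+r[1]
    L((-.287,y,z),(-.038,y,z),(0,0,0)); 
    for dy in(-.008,.008): L((-.287,y+dy,z),(-.038,y+dy,z),(255,255,255))
    L((-.276,-.05,.032),(.024,-.05,.032),(0,255,255))
    cv2.imwrite(out,im)
E
python3 - <<'E'
from ov import *
v=[0.6745,.1483,.1159,-.0891]
ov(v,"scene","pics/scene0.png","pics/ovs.png",(170,270,150,310),5)
ov(v,"top","pics/top0.png","pics/ovt.png",(130,280,150,300),4)
E
```

```text
(no output)
```

View pics/ovs.png

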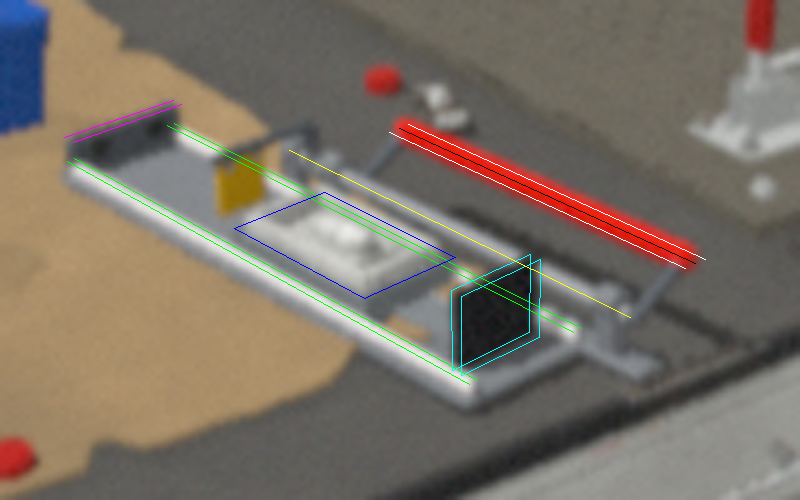

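View pics/ovt.png

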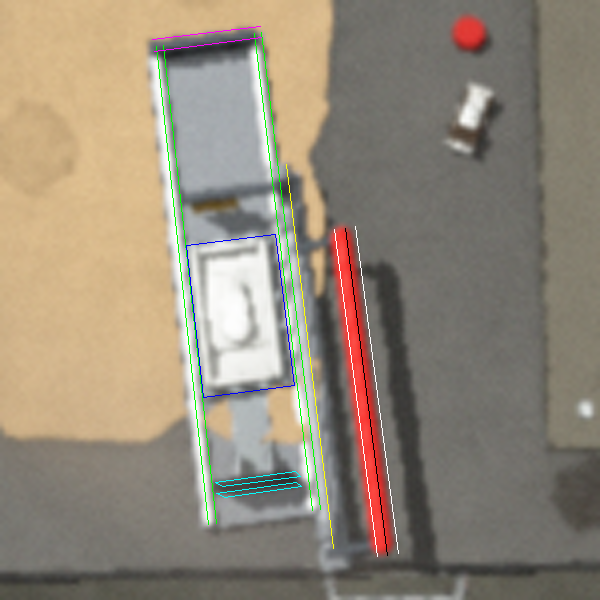

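```bash
python3 - <<'E'
import cv2,numpy as np
for n,box in(("top",(180,275,225,255)),("scene",(185,230,220,295))):
    im=cv2.imread(f"pics/{n}0.png").astype(int); a,b,c,d=box
    m=np.zeros(im.shape[:2],bool); m[a:b,c:d]=(im[a:b,c:d,2]-im[a:b,c:d,1]>70)
    m=cv2.connectedComponents(m.astype(np.uint8))[1]; k=np.argmax(np.bincount(m.ravel())[1:])+1
    y,x=np.where(m==k); p=np.c_[x,y]; mu=p.mean(0); u=np.linalg.svd(p-mu,full_matrices=False)[2][0]; t=(p-mu)@u
    print(n,mu,u,mu+u*(t.min()),mu+u*t.max(), len(x)/(t.max()-t.min()))
    im=cv2.imread(f"pics/{n}0.png")
r=cv2.imread("pics/top0.png")[130:280,180:255]; cv2.imwrite("pics/t1.png",cv2.resize(r,None,fx=4,fy=4,interpolation=cv2.INTER_CUBIC)[:600])
a=cv2.resize(cv2.imread("pics/top0.png")[130:200,180:250],None,fx=8,fy=8,interpolation=cv2.INTER_CUBIC);cv2.imwrite("pics/t2.png",a)
a=cv2.resize(cv2.imread("pics/top0.png")[210:280,190:270],None,fx=8,fy=8,interpolation=cv2.INTER_CUBIC);cv2.imwrite("pics/t3.png",a)
E
```

```text
top [239.89760349 227.2832244 ] [0.13235201 0.99120278] [234.49211514 186.80076283] [245.32852167 267.95613359] 5.606062427951164
scene [259.07774799 208.45844504] [0.9105567  0.41338419] [228.69758113 194.66613464] [288.60745492 221.86465463] 5.669143147847298
```

View pics/t2.png

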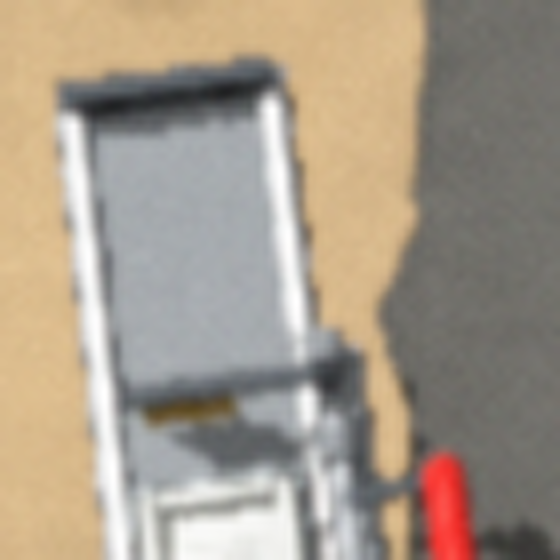

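View pics/t3.png

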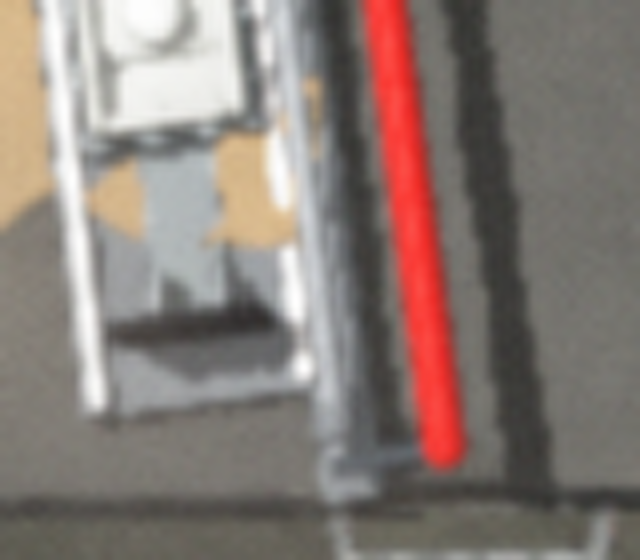

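```bash
cat > fit2.py <<'E'
import fit,numpy as np
from fit import *
F,T=fit.F,fit.T
d=.44
obs=[("top",(201.9-d,261.6-d),F(-.245,.040,.015)),("top",(227.9-d,257.3-d),F(-.245,-.040,.015)),("top",(187.5-d,140.6-d),F(.14,.043,.032)),("top",(215-d,137.8-d),F(.14,-.043,.032)),
("top",(234.5,187.2),F(-.038,-.09,.055)),("top",(245.3,267.6),F(-.287,-.09,.055)),("scene",(229.2,194.9),F(-.038,-.09,.055)),("scene",(288.1,221.6),F(-.287,-.09,.055)),
("top",(203.8-d,251.3-d),T(-.132,.056,.03)),("top",(224.4-d,249.8-d),T(-.132,.056,-.03)),("top",(206.6,207.3),T(0,.026)),
("scene",(240,226.8),T(-.136,.056,.03)),("scene",(240,244.),T(-.136,.006,.03)),("scene",(256.6,221.3),T(-.136,.056,-.03)),("scene",(256,237.2),T(-.136,.006,-.03)),
("scene",(198.1,210.6),F(0,.006,.018)),("top",(203.8,181.8),F(0,.006,.018)),
]
res=lambda v: np.concatenate([proj(n,w(v,f(v[3])))-np.array(o) for n,o,f in obs])
s=least_squares(res,[.67,.15,.11,-.09],loss="soft_l1",f_scale=1.); print(s.x); print(np.round(res(s.x).reshape(-1,2),1))
E
python3 fit2.py; cat >> fit2.py <<'E'
from ov import ov
ov(s.x,"scene","pics/scene0.png","pics/ovs2.png",(170,270,150,310),5)
ov(s.x,"top","pics/top0.png","pics/ovt2.png",(130,280,150,300),4)
E
python3 fit2.py >/dev/null
```

```text
[ 0.67329645  0.15016201  0.11448155 -0.0856815 ]
[[ 0.4 -0.3]
 [ 0.4  0.5]
 [ 0.  -0.5]
 [-0.7 -1.1]
 [ 0.6 -0.3]
 [ 0.3  1. ]
 [-0.2  0.5]
 [ 0.1  1. ]
 [-0.8 -0.3]
 [-1.4 -1.5]
 [ 2.   0.2]
 [ 0.4  1.8]
 [ 0.6  0.6]
 [-0.3  0. ]
 [ 0.2 -0.3]
 [-0.2  0.9]
 [ 0.1 -0.2]]
```

View pics/ovt2.png

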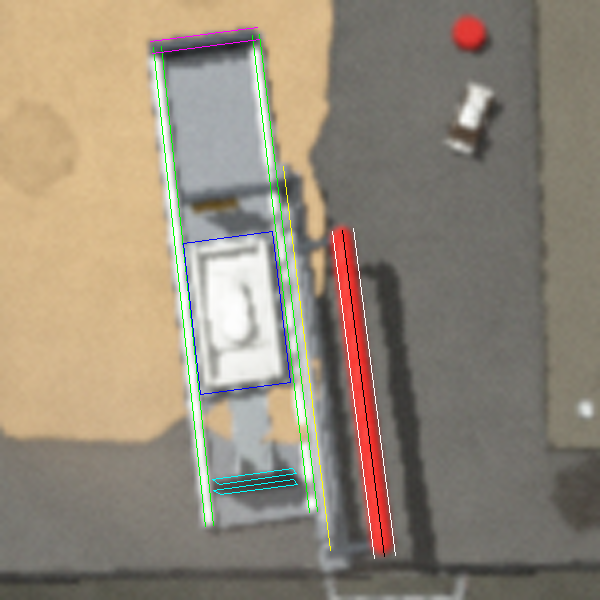

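View pics/ovs2.png

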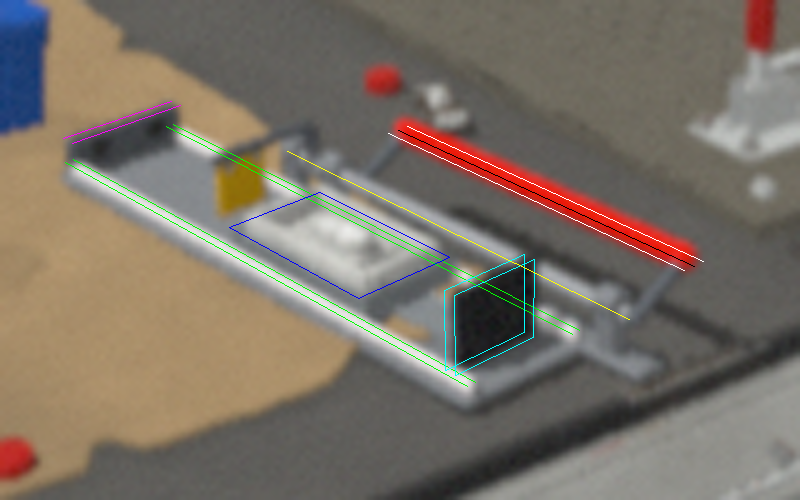

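```bash
cat > goto.py <<'E'
import sys,numpy as np
from bench import env
from scipy.spatial.transform import Rotation as R
C=np.array([.6735,.1495,.115]) # chute x,y,yaw
def info(cx=None,cy=None,z=None):
    s=env.sense(); p=s["ee_pos"]; q=s["ee_rot"]; r=R.from_quat([q[1],q[2],q[3],q[0]]); M=r.as_matrix()
    c,sn=np.cos(C[2]),np.sin(C[2]); A=np.array([[c,-sn],[sn,c]])
    print("t",round(s["time_s"],2),"p",np.round(p,4),"chute xy",np.round(A.T@(p[:2]-C[:2]),4),"z",round(p[2],4),"F",np.round(s["contact_force"],1),"Fchute",np.round(A.T@s["contact_force"][:2],1),"op",round(s["opening"],4)); print("tool axes in world (cols)\n",np.round(M,3)); print("j",np.round(s["joint_pos"],2))
    ang=np.arctan2(*(A.T@M[:2,1])[::-1]); print("jaw axis vs chute y deg",np.degrees(ang)-90)
    if cx is not None:
        xy=C[:2]+A@np.array([cx,cy]); d=np.array([*xy,z])-p; print("target",xy,"tool shift",np.round(M.T@d,4))
        for sg in(1,-1):
            Y=np.array([-sn*sg,c*sg,0]);X=np.array([0,0,-1.]);T=np.c_[X,Y,np.cross(X,Y)]
            print("rotvec",sg,np.round((r.inv()*R.from_matrix(T)).as_rotvec(),4))
a=[float(x) for x in sys.argv[1:]]
info(*a)
E
python3 goto.py -.248 -.043 .2
```

```text
t 0.9 p [ 0.1671 -0.4713  0.2313] chute xy [-0.5743 -0.5586] z 0.2313 F [-0.7  0.4 -0.2] Fchute [-0.6  0.4] op 0.0854
tool axes in world (cols)
 [[-0.     0.334 -0.943]
 [-0.    -0.943 -0.334]
 [-1.     0.     0.   ]]
j [-1.23  0.24  0.01  1.34 -0.    1.57]
jaw axis vs chute y deg -167.06512868313536
target [0.4320722  0.07832685] tool shift [ 0.0313 -0.4294 -0.4334]
rotvec 1 [-2.9158e+00  1.0000e-04  0.0000e+00]
rotvec -1 [ 2.258e-01  0.000e+00 -1.000e-04]
```

```bash
python3 -m pendant '[[[0,-0.03,-0.03],[0,0,0]],[[0,-0.06,-0.06],[0,0,0]],[[0,-0.09,-0.09],[0,0,0]],[[0,-0.12,-0.12],[0,0,0]]]'; python3 goto.py -.248 -.043 .2
```

```text
time_s: 1.23
ee_pos: [0.239, -0.3193, 0.2312]
ee_rot: [0.119, 0.697, 0.119, -0.697]
contact_force: [1.1, 0.2, 0.2]
opening: 0.0857
t 1.23 p [ 0.239  -0.3193  0.2312] chute xy [-0.4854 -0.4159] z 0.2312 F [1.1 0.2 0.2] Fchute [1.1 0.1] op 0.0857
tool axes in world (cols)
 [[ 0.     0.333 -0.943]
 [ 0.    -0.943 -0.333]
 [-1.     0.    -0.   ]]
j [-0.93  0.04 -0.23  1.3   0.    1.87]
jaw axis vs chute y deg -167.1530781971751
target [0.4320722  0.07832685] tool shift [ 0.0313 -0.3107 -0.3144]
rotvec 1 [-2.9174e+00  0.0000e+00 -4.0000e-04]
rotvec -1 [ 0.2242 -0.0003 -0.    ]
```

```bash
python3 -m pendant '[[[0,-0.016,-0.016],[-0.12,0,0]],[[0,-0.032,-0.032],[-0.24,0,0]],[[0,-0.048,-0.048],[-0.36,0,0]],[[0,-0.064,-0.064],[-0.48,0,0]],[[0,-0.08,-0.08],[-0.6,0,0]],[[0,-0.096,-0.096],[-0.72,0,0]],[[0,-0.112,-0.112],[-0.84,0,0]],[[0,-0.128,-0.128],[-0.96,0,0]],[[0,-0.144,-0.144],[-1.08,0,0]],[[0,-0.16,-0.16],[-1.2,0,0]]]' 0; python3 goto.py -.248 -.043 .2
```

```text
time_s: 2.07
ee_pos: [0.337, -0.1142, 0.2315]
ee_rot: [0.494, 0.507, 0.493, -0.506]
contact_force: [-0.2, -0.0, -0.0]
opening: 0.0851
t 2.07 p [ 0.337  -0.1142  0.2315] chute xy [-0.3645 -0.2233] z 0.2315 F [-0.2 -0.  -0. ] Fchute [-0.2  0. ] op 0.0851
tool axes in world (cols)
 [[ 0.001  1.    -0.026]
 [-0.    -0.026 -1.   ]
 [-1.     0.001  0.   ]]
j [-0.33 -0.05 -0.32  1.3   0.    1.27]
jaw axis vs chute y deg -98.06485710345788
target [0.4320722  0.07832685] tool shift [ 0.0315  0.09   -0.1949]
rotvec 1 [-1.7116e+00  9.0000e-04 -6.0000e-04]
rotvec -1 [ 1.43e+00 -5.00e-04 -9.00e-04]
```

```bash
python3 -m pendant '[[[0,0.009,-0.02],[-0.12,0,0]],[[0,0.018,-0.04],[-0.24,0,0]],[[0,0.027,-0.06],[-0.36,0,0]],[[0,0.036,-0.08],[-0.48,0,0]],[[0,0.045,-0.1],[-0.6,0,0]],[[0,0.054,-0.12],[-0.72,0,0]],[[0,0.063,-0.14],[-0.84,0,0]],[[0,0.072,-0.16],[-0.96,0,0]],[[0,0.081,-0.18],[-1.08,0,0]],[[0,0.09,-0.195],[-1.2,0,0]]]'; python3 goto.py -.248 -.043 .13
```

```text
time_s: 2.9
ee_pos: [0.4324, 0.08, 0.2316]
ee_rot: [0.694, 0.137, 0.693, -0.137]
contact_force: [0.3, -0.0, -0.6]
opening: 0.0856
t 2.9 p [0.4324 0.08   0.2316] chute xy [-0.2475 -0.0414] z 0.2316 F [ 0.3 -0.  -0.6] Fchute [ 0.3 -0.1] op 0.0856
tool axes in world (cols)
 [[ 0.001  0.38   0.925]
 [ 0.     0.925 -0.38 ]
 [-1.     0.001  0.001]]
j [ 0.18  0.12 -0.14  1.31  0.    0.57]
jaw axis vs chute y deg -28.90402809972027
target [0.4320722  0.07832685] tool shift [ 0.1016 -0.0017  0.0002]
rotvec 1 [-5.045e-01  1.200e-03 -4.000e-04]
rotvec -1 [ 2.6371e+00 -5.0000e-04 -1.6000e-03]
```

```bash
python3 -m pendant '[[[0.022,0,0],[-0.12,0,0]],[[0.044,-0.001,0],[-0.24,0,0]],[[0.066,-0.001,0],[-0.36,0,0]],[[0.088,-0.002,0],[-0.48,0,0]],[[0.11,-0.002,0],[-0.504,0.001,0]],[[0.11,-0.002,0],[-0.504,0.001,0]],[[0.11,-0.002,0],[-0.504,0.001,0]]]'; python3 goto.py -.248 -.043 .1
python3 - <<'E'
from bench import env
import cv2
from ov import ov
for n in("scene","top"):
    cv2.imwrite(f"pics/{n}1.png",env.get_image(n)[:,:,::-1])
v=[.6735,.1495,.115,-.088]
ov(v,"scene","pics/scene1.png","pics/s1.png",(150,270,150,310),5)
ov(v,"top","pics/top1.png","pics/t1b.png",(130,280,150,300),4)
E
```

```text
time_s: 3.48
ee_pos: [0.4308, 0.078, 0.121]
ee_rot: [0.705, -0.04, 0.707, 0.04]
contact_force: [0.5, -0.4, -0.3]
opening: 0.0857
t 3.48 p [0.4308 0.078  0.121 ] chute xy [-0.2493 -0.0432] z 0.121 F [ 0.5 -0.4 -0.3] Fchute [ 0.4 -0.4] op 0.0857
tool axes in world (cols)
 [[-0.003 -0.113  0.994]
 [-0.     0.994  0.113]
 [-1.     0.    -0.003]]
j [ 0.18  0.21 -0.34  1.02  0.    0.07]
jaw axis vs chute y deg -0.07964504375391357
target [0.4320722  0.07832685] tool shift [0.021  0.0002 0.0014]
rotvec 1 [-0.0014 -0.0026 -0.0001]
rotvec -1 [ 3.1402e+00 -2.0000e-04  4.1000e-03]
```

View pics/s1.png

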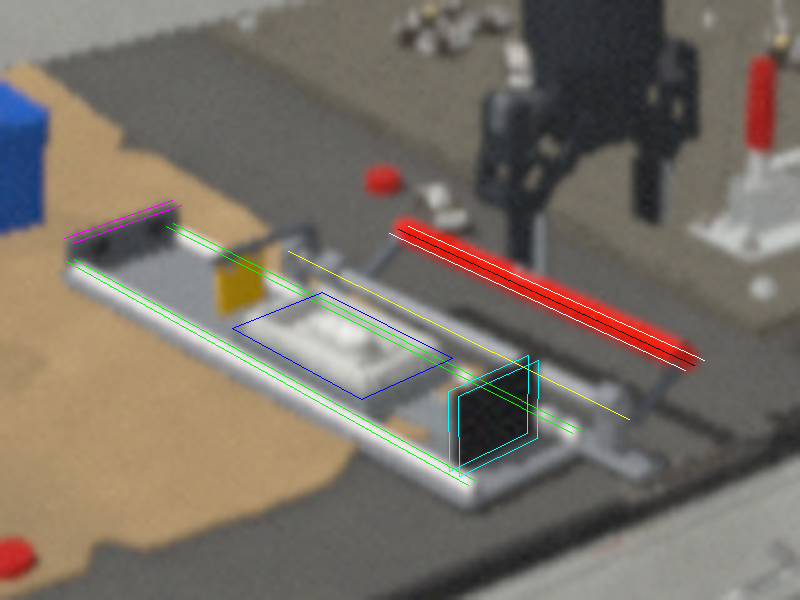

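View pics/t1b.png

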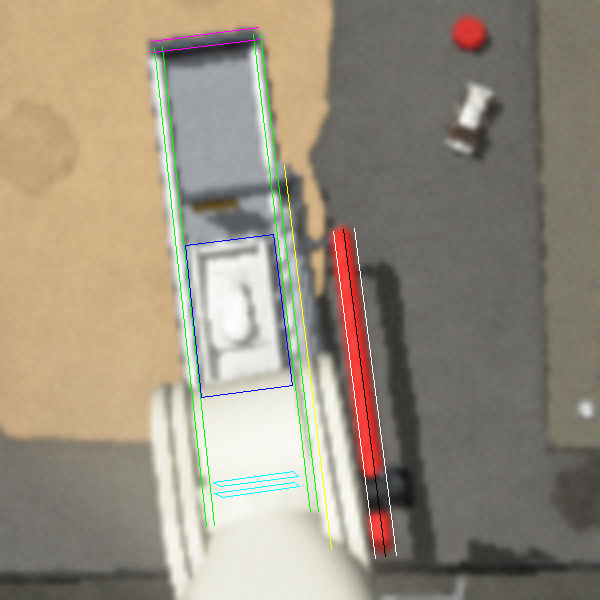

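```bash
python3 - <<'E'
from fit import *
v=[.6735,.1495,.115,-.088]
for n,o,k in(("top",(150,130),4),("scene",(150,150),5)):
  for y in(.0427,.05,.057):
   for z in(.116,.129,.165):
    print(n,y,z,[np.round((proj(n,w(v,np.array([-.2493,-.0432+s*y,z])))-o+.5)*k).tolist() for s in(-1,1)])
E
```

```text
top 0.0427 0.116 [[371.0, 501.0], [252.0, 517.0]]
top 0.0427 0.129 [[371.0, 500.0], [250.0, 516.0]]
top 0.0427 0.165 [[369.0, 497.0], [245.0, 514.0]]
top 0.05 0.116 [[381.0, 500.0], [241.0, 519.0]]
top 0.05 0.129 [[381.0, 498.0], [239.0, 518.0]]
top 0.05 0.165 [[380.0, 495.0], [234.0, 515.0]]
top 0.057 0.116 [[391.0, 498.0], [231.0, 520.0]]
top 0.057 0.129 [[391.0, 497.0], [230.0, 519.0]]
top 0.057 0.165 [[390.0, 494.0], [224.0, 516.0]]
scene 0.0427 0.116 [[642.0, 247.0], [532.0, 294.0]]
scene 0.0427 0.129 [[643.0, 225.0], [532.0, 272.0]]
scene 0.0427 0.165 [[644.0, 165.0], [532.0, 210.0]]
scene 0.05 0.116 [[651.0, 243.0], [522.0, 299.0]]
scene 0.05 0.129 [[652.0, 222.0], [522.0, 276.0]]
scene 0.05 0.165 [[654.0, 162.0], [522.0, 214.0]]
scene 0.057 0.116 [[660.0, 239.0], [512.0, 303.0]]
scene 0.057 0.129 [[660.0, 218.0], [512.0, 281.0]]
scene 0.057 0.165 [[662.0, 158.0], [513.0, 218.0]]
```

```bash
python3 -m pendant '[[[0.02,0,0],[0,-0.002,0]],[[0.04,0,0],[0,-0.002,0]],[[0.055,0,0],[0,-0.002,0]],[[0.06,0,0],[0,-0.002,0]],[[0.06,0,0],[0,-0.002,0]]]'; python3 goto.py -.248 -.043 .055
```

```text
time_s: 4.0
ee_pos: [0.433, 0.0784, 0.0631]
ee_rot: [0.707, -0.04, 0.705, 0.04]
contact_force: [-1.0, -1.0, 0.7]
opening: 0.0854
t 4.0 p [0.433  0.0784 0.0631] chute xy [-0.2471 -0.043 ] z 0.0631 F [-1.  -1.   0.7] Fchute [-1.1 -0.9] op 0.0854
tool axes in world (cols)
 [[ 0.004 -0.113  0.994]
 [ 0.001  0.994  0.113]
 [-1.     0.     0.004]]
j [ 0.18  0.28 -0.43  0.86  0.    0.07]
jaw axis vs chute y deg -0.08767585925805577
target [0.4320722  0.07832685] tool shift [ 0.0081  0.     -0.001 ]
rotvec 1 [-0.0015  0.0041 -0.0004]
rotvec -1 [ 3.1401e+00 -7.0000e-04 -6.4000e-03]
```

```bash
python3 -m pendant '[[[0.005,0,0],[0,0,0]],[[0.01,0,0],[0,0,0]],[[0.014,0,0],[0,0,0]],[[0.014,0,0],[0,0,0]]]'; python3 goto.py -.248 -.043 .018
```

```text
time_s: 4.33
ee_pos: [0.4341, 0.0781, 0.0494]
ee_rot: [0.708, -0.04, 0.704, 0.04]
contact_force: [3.0, -1.2, 3.9]
opening: 0.0856
t 4.33 p [0.4341 0.0781 0.0494] chute xy [-0.246  -0.0434] z 0.0494 F [ 3.  -1.2  3.9] Fchute [ 2.9 -1.6] op 0.0856
tool axes in world (cols)
 [[ 0.006 -0.113  0.994]
 [ 0.     0.994  0.113]
 [-1.    -0.     0.006]]
j [ 0.18  0.3  -0.44  0.82 -0.    0.07]
jaw axis vs chute y deg -0.10608259808195442
target [0.4320722  0.07832685] tool shift [ 0.0314  0.0005 -0.0022]
rotvec 1 [-0.0019  0.0063  0.0005]
rotvec -1 [ 3.1397e+00  7.0000e-04 -9.8000e-03]
```

```bash
python3 -m pendant '[[[0.006,0,-0.001],[0,0.006,0]],[[0.012,0,-0.002],[0,0.006,0]],[[0.018,0,-0.002],[0,0.006,0]],[[0.024,0,-0.002],[0,0.006,0]],[[0.029,0,-0.002],[0,0.006,0]],[[0.032,0,-0.002],[0,0.006,0]],[[0.032,0,-0.002],[0,0.006,0]]]'; python3 goto.py -.23 -.044 .018
python3 - <<'E'
from bench import env
import cv2
from ov import ov
cv2.imwrite("pics/scene2.png",env.get_image("scene")[:,:,::-1])
cv2.imwrite("pics/top2.png",env.get_image("top")[:,:,::-1])
v=[.6735,.1495,.115,-.088]
ov(v,"scene","pics/scene2.png","pics/s2.png",(150,270,150,310),5,gate=.83)
E
```

```text
time_s: 4.92
ee_pos: [0.4324, 0.0785, 0.0169]
ee_rot: [0.706, -0.04, 0.706, 0.041]
contact_force: [1.1, 1.6, 4.2]
opening: 0.0854
t 4.92 p [0.4324 0.0785 0.0169] chute xy [-0.2476 -0.0428] z 0.0169 F [1.1 1.6 4.2] Fchute [1.3 1.5] op 0.0854
tool axes in world (cols)
 [[ 0.    -0.114  0.994]
 [ 0.001  0.994  0.114]
 [-1.     0.001  0.   ]]
j [ 0.18  0.35 -0.48  0.74  0.    0.07]
jaw axis vs chute y deg -0.06639782896624524
target [0.45006805 0.07939889] tool shift [-0.0011 -0.0011  0.0176]
rotvec 1 [-0.0012  0.0002 -0.0008]
rotvec -1 [ 3.1404e+00 -1.2000e-03 -3.0000e-04]
```

View pics/s2.png

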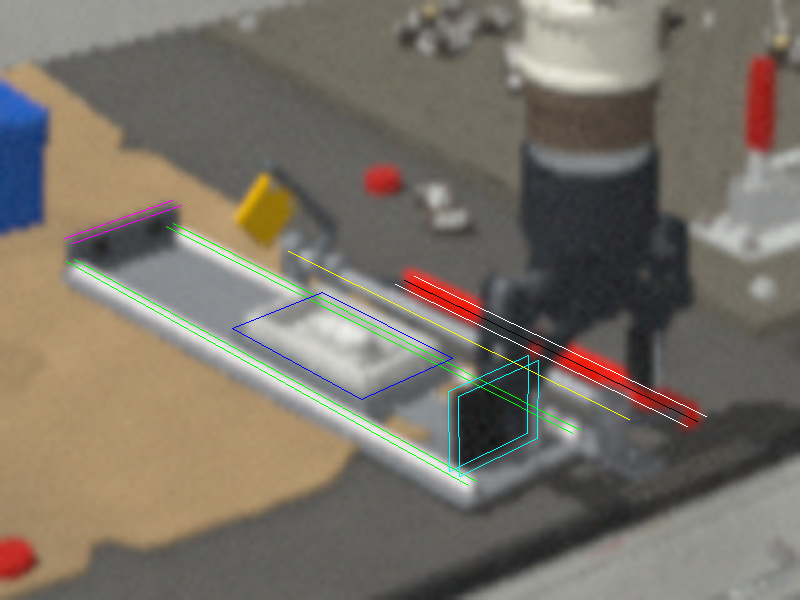

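```bash
python3 -m pendant '[[[-0.0005,-0.001,0.004],[0,0,0]],[[-0.0005,-0.001,0.008],[0,0,0]],[[-0.0005,-0.001,0.012],[0,0,0]],[[-0.0005,-0.001,0.016],[0,0,0]],[[-0.0005,-0.001,0.02],[0,0,0]],[[-0.0005,-0.001,0.026],[0,0,0]],[[-0.0005,-0.001,0.032],[0,0,0]],[[-0.0005,-0.001,0.038],[0,0,0]],[[-0.0005,-0.001,0.044],[0,0,0]],[[-0.0005,-0.001,0.05],[0,0,0]]]'; python3 goto.py -.08 -.044 .0175
python3 - <<'E'
from bench import env
import cv2
from ov import ov
cv2.imwrite("pics/scene3.png",env.get_image("scene")[:,:,::-1])
v=[.6735,.1495,.115,-.053]
ov(v,"scene","pics/scene3.png","pics/s3.png",(150,270,150,310),5,gate=.83)
E
```

```text
time_s: 5.85
ee_pos: [0.4802, 0.0826, 0.0173]
ee_rot: [0.704, -0.04, 0.708, 0.04]
contact_force: [-6.6, 0.2, 5.6]
opening: 0.0853
t 5.85 p [0.4802 0.0826 0.0173] chute xy [-0.1997 -0.0443] z 0.0173 F [-6.6  0.2  5.6] Fchute [-6.5  0.9] op 0.0853
tool axes in world (cols)
 [[-0.005 -0.114  0.994]
 [-0.001  0.994  0.114]
 [-1.     0.    -0.005]]
j [ 0.17  0.43 -0.35  0.8   0.    0.06]
jaw axis vs chute y deg -0.06829496255151923
target [0.59907727 0.09661089] tool shift [-0.0008  0.0005  0.1197]
rotvec 1 [-0.0012 -0.0047 -0.    ]
rotvec -1 [ 3.1404e+00 -1.0000e-04  7.4000e-03]
```

View pics/s3.png

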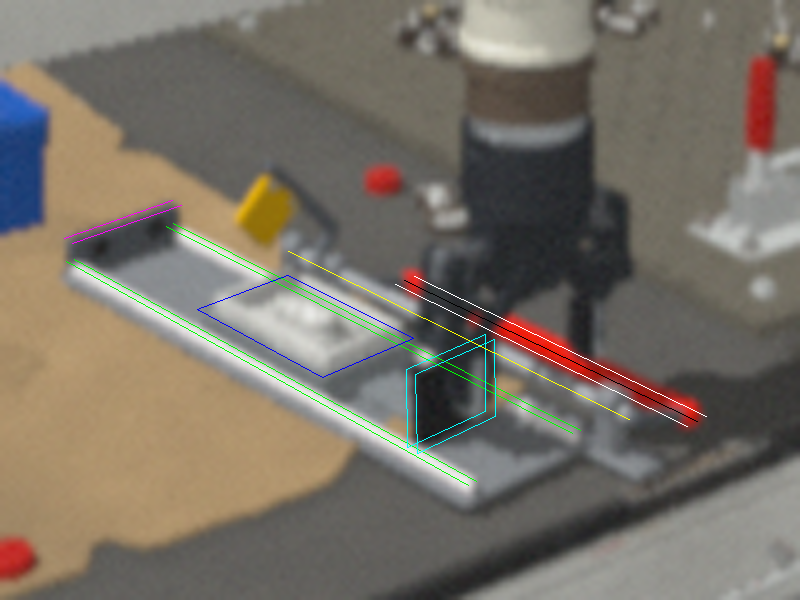

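```bash
python3 -m pendant '[[[-0.0005,0,0.008],[0,-0.004,0]],[[-0.0005,0,0.016],[0,-0.004,0]],[[-0.0005,0,0.024],[0,-0.004,0]],[[-0.0005,0,0.032],[0,-0.004,0]],[[-0.0005,0,0.04],[0,-0.004,0]],[[-0.0005,0,0.048],[0,-0.004,0]],[[-0.0005,0,0.056],[0,-0.004,0]],[[-0.0005,0,0.064],[0,-0.004,0]],[[-0.0005,0,0.07],[0,-0.004,0]],[[-0.0005,0,0.076],[0,-0.004,0]]]'; python3 goto.py -.08 -.044 .0175
python3 - <<'E'
from bench import env
import cv2
from ov import ov
cv2.imwrite("pics/scene4.png",env.get_image("scene")[:,:,::-1])
v=[.6735,.1495,.115,.022]
ov(v,"scene","pics/scene4.png","pics/s4.png",(150,270,150,310),5,gate=.83)
E
```

```text
time_s: 6.73
ee_pos: [0.556, 0.0908, 0.0172]
ee_rot: [0.705, -0.04, 0.707, 0.04]
contact_force: [-7.7, -1.1, 6.3]
opening: 0.0854
t 6.73 p [0.556  0.0908 0.0172] chute xy [-0.1234 -0.0448] z 0.0172 F [-7.7 -1.1  6.3] Fchute [-7.7 -0.2] op 0.0854
tool axes in world (cols)
 [[-0.002 -0.113  0.994]
 [-0.001  0.994  0.113]
 [-1.    -0.001 -0.002]]
j [ 0.16  0.54 -0.14  0.89 -0.    0.05]
jaw axis vs chute y deg -0.07796000989581842
target [0.59907727 0.09661089] tool shift [-0.0004  0.0009  0.0434]
rotvec 1 [-0.0014 -0.0025  0.0007]
rotvec -1 [3.1402e+00 1.1000e-03 3.9000e-03]
```

View pics/s4.png

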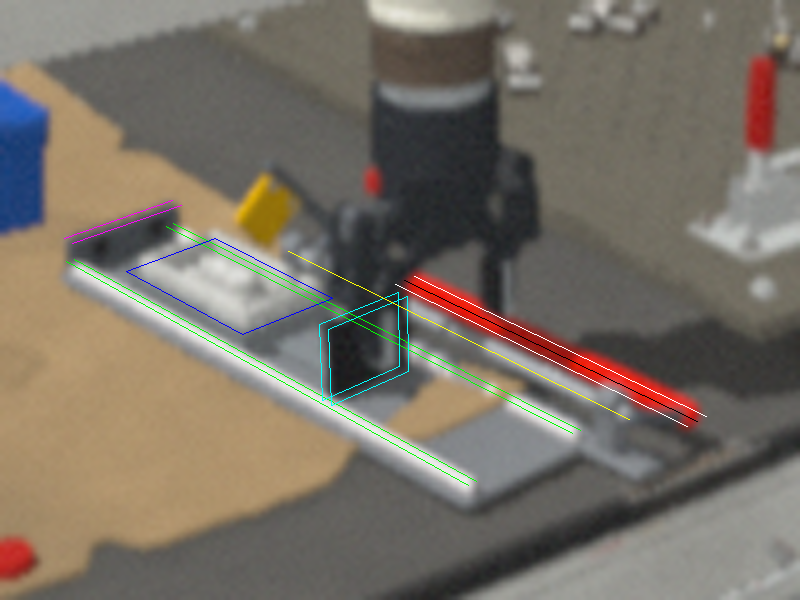

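```bash
python3 -m pendant '[[[0,0.001,0.007],[0,-0.002,0]],[[0,0.001,0.014],[0,-0.002,0]],[[0,0.001,0.02],[0,-0.002,0]],[[0,0.001,0.025],[0,-0.002,0]],[[0,0.001,0.029],[0,-0.002,0]],[[0,0.001,0.033],[0,-0.002,0]],[[0,0.001,0.037],[0,-0.002,0]],[[0,0.001,0.039],[0,-0.002,0]]]'; python3 goto.py -.077 -.044 .0175
```

```text
time_s: 7.45
ee_pos: [0.5954, 0.0958, 0.0168]
ee_rot: [0.706, -0.041, 0.706, 0.039]
contact_force: [-5.7, -1.1, 4.2]
opening: 0.0851
t 7.45 p [0.5954 0.0958 0.0168] chute xy [-0.0837 -0.0443] z 0.0168 F [-5.7 -1.1  4.2] Fchute [-5.8 -0.5] op 0.0851
tool axes in world (cols)
 [[-0.001 -0.113  0.994]
 [-0.002  0.994  0.113]
 [-1.    -0.002 -0.001]]
j [ 0.16  0.61 -0.02  0.94 -0.    0.05]
jaw axis vs chute y deg -0.09832480297215795
target [0.60205746 0.09695513] tool shift [-0.0007  0.0004  0.0067]
rotvec 1 [-0.0017 -0.001   0.0016]
rotvec -1 [3.1399e+00 2.6000e-03 1.5000e-03]
```

```bash
python3 -m pendant '[[[0,0,0.0015],[0,0,0]],[[0,0,0.003],[0,0,0]],[[0,0,0.0045],[0,0,0]],[[0,0,0.006],[0,0,0]]]'; python3 goto.py -.077 -.044 .0175
```

```text
time_s: 7.78
ee_pos: [0.6, 0.0962, 0.0164]
ee_rot: [0.705, -0.041, 0.707, 0.039]
contact_force: [-6.0, -0.3, 5.7]
opening: 0.0858
t 7.78 p [0.6    0.0962 0.0164] chute xy [-0.0791 -0.0445] z 0.0164 F [-6.  -0.3  5.7] Fchute [-6.   0.4] op 0.0858
tool axes in world (cols)
 [[-0.004 -0.113  0.994]
 [-0.002  0.994  0.113]
 [-1.    -0.002 -0.004]]
j [ 0.16  0.62 -0.    0.95 -0.    0.05]
jaw axis vs chute y deg -0.08490305336046333
target [0.60205746 0.09695513] tool shift [-0.0011  0.0005  0.0021]
rotvec 1 [-0.0015 -0.0042  0.002 ]
rotvec -1 [3.1401e+00 3.1000e-03 6.6000e-03]
```

```bash
python3 -m pendant '[[[-0.0005,0,0.0015],[0,-0.004,0]],[[-0.0005,0,0.003],[0,-0.004,0]],[[-0.0005,0,0.004],[0,-0.004,0]]]'; python3 goto.py -.077 -.044 .0175
```

```text
time_s: 8.03
ee_pos: [0.6028, 0.0963, 0.0165]
ee_rot: [0.705, -0.041, 0.707, 0.039]
contact_force: [-5.4, -0.6, 4.0]
opening: 0.085
t 8.03 p [0.6028 0.0963 0.0165] chute xy [-0.0763 -0.0447] z 0.0165 F [-5.4 -0.6  4. ] Fchute [-5.4  0. ] op 0.085
tool axes in world (cols)
 [[-0.003 -0.113  0.994]
 [-0.003  0.994  0.113]
 [-1.    -0.002 -0.003]]
j [ 0.16  0.62  0.01  0.96 -0.    0.05]
jaw axis vs chute y deg -0.07954079436055395
target [0.60205746 0.09695513] tool shift [-0.001   0.0007 -0.0007]
rotvec 1 [-0.0014 -0.0028  0.0024]
rotvec -1 [3.1402 0.0038 0.0044]
```

Not at the stop yet, since the force is unchanged. I keep creeping.

```bash
python3 -m pendant '[[[-0.0005,0,0.0015],[0,-0.003,0]],[[-0.0005,0,0.003],[0,-0.003,0]]]'; python3 goto.py |head -1;  python3 - <<'E'
from bench import env
import cv2
from ov import ov
cv2.imwrite("pics/scene5.png",env.get_image("scene")[:,:,::-1])
cv2.imwrite("pics/top5.png",env.get_image("top")[:,:,::-1])
v=[.6735,.1495,.115,.07]
ov(v,"scene","pics/scene5.png","pics/s5.png",(150,270,150,310),5,gate=.83)
E
```

```text
time_s: 8.2
ee_pos: [0.6033, 0.0963, 0.0164]
ee_rot: [0.704, -0.041, 0.708, 0.039]
contact_force: [-12.5, -1.7, 10.6]
opening: 0.0854
t 8.2 p [0.6033 0.0963 0.0164] chute xy [-0.0758 -0.0448] z 0.0164 F [-12.5  -1.7  10.6] Fchute [-12.6  -0.3] op 0.0854
```

View pics/s5.png

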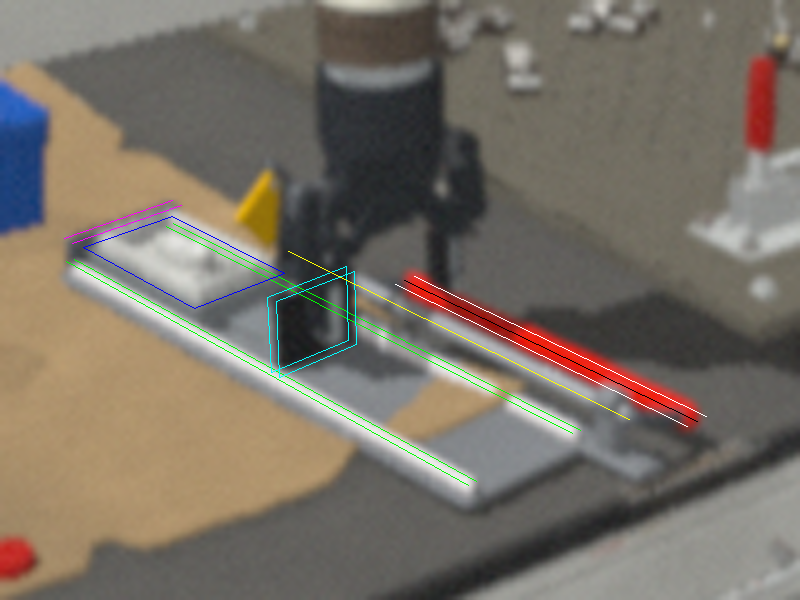

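The force jumped to 12.6 N with almost no travel, which means the tray is on the stop. I hold briefly to confirm.

```bash
python3 -m pendant '[[[0,0,0.002],[0,0,0]],[[0,0,0.003],[0,0,0]],[[0,0,0.003],[0,0,0]]]'; python3 goto.py -.095 -.0445 .0165
```

```text
time_s: 8.55
ee_pos: [0.6031, 0.0963, 0.0163]
ee_rot: [0.702, -0.042, 0.71, 0.04]
contact_force: [-11.4, -0.2, 10.1]
opening: 0.0856
t 8.55 p [0.6031 0.0963 0.0163] chute xy [-0.076  -0.0447] z 0.0163 F [-11.4  -0.2  10.1] Fchute [-11.4   1.1] op 0.0856
tool axes in world (cols)
 [[-0.011 -0.115  0.993]
 [-0.004  0.993  0.115]
 [-1.    -0.002 -0.011]]
j [ 0.16  0.63  0.02  0.97 -0.    0.04]
jaw axis vs chute y deg 0.03708291154448773
target [0.58423372 0.094393  ] tool shift [ 0.      0.0002 -0.019 ]
rotvec 1 [ 0.0006 -0.0115  0.0023]
rotvec -1 [-3.1409 -0.0036 -0.018 ]
```

```bash
python3 -m pendant '[[[0,0,-0.003],[0,-0.006,0]],[[0,0,-0.007],[0,-0.011,0]],[[0,0,-0.012],[0,-0.011,0]],[[0,0,-0.017],[0,-0.011,0]],[[0,0,-0.02],[0,-0.011,0]],[[0,0,-0.02],[0,-0.011,0]]]'; python3 goto.py -.095 -.0445 .12
python3 - <<'E'
from bench import env
import cv2
from ov import ov
cv2.imwrite("pics/scene6.png",env.get_image("scene")[:,:,::-1])
v=[.6735,.1495,.115,.07]
ov(v,"scene","pics/scene6.png","pics/s6.png",(150,270,150,310),5,gate=.83)
E
```

```text
time_s: 9.05
ee_pos: [0.5832, 0.094, 0.0169]
ee_rot: [0.706, -0.042, 0.706, 0.04]
contact_force: [1.9, 0.3, 3.9]
opening: 0.0852
t 9.05 p [0.5832 0.094  0.0169] chute xy [-0.0961 -0.0448] z 0.0169 F [1.9 0.3 3.9] Fchute [1.9 0.1] op 0.0852
tool axes in world (cols)
 [[ 0.001 -0.115  0.993]
 [-0.002  0.993  0.115]
 [-1.    -0.002  0.   ]]
j [ 0.16  0.59 -0.06  0.92 -0.    0.05]
jaw axis vs chute y deg 0.03582307109395799
target [0.58423372 0.094393  ] tool shift [-1.031e-01  1.000e-04  1.100e-03]
rotvec 1 [0.0006 0.0002 0.0024]
rotvec -1 [-3.141e+00 -3.700e-03  4.000e-04]
```

View pics/s6.png

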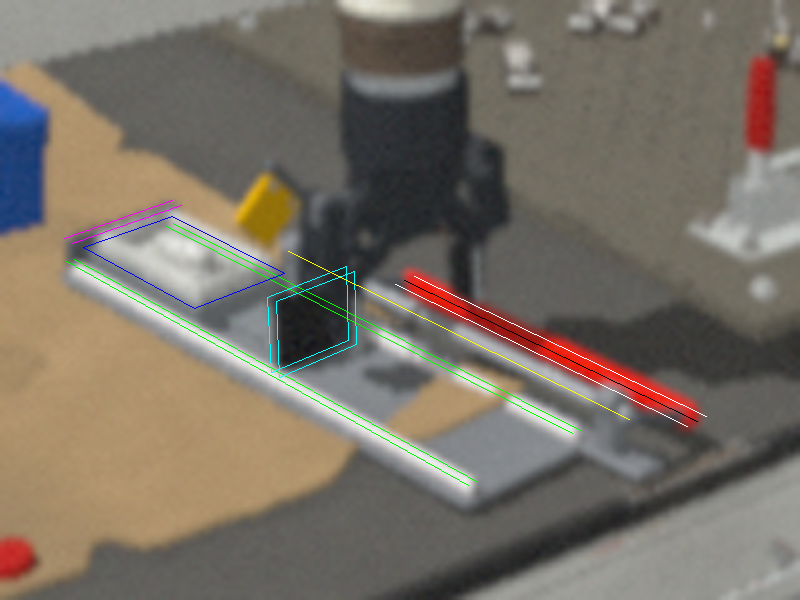

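The tray stayed at its home overlay: the plate is at (315,320) in the crop and the box meets the stop. I now raise the finger slowly so the gate shuts gently.

```bash
python3 -m pendant '[[[-0.006,0,0],[0,0,0]],[[-0.012,0,0],[0,0,0]],[[-0.018,0,0],[0,0,0]],[[-0.024,0,0],[0,0,0]],[[-0.03,0,0],[0,0,0]],[[-0.036,0,0],[0,0,0]],[[-0.042,0,0],[0,0,0]],[[-0.055,0,0],[0,0,0]],[[-0.075,0,-0.01],[0,0,0]],[[-0.1,0,-0.02],[0,0,0]]]'
python3 -m pendant '[[[-0.03,0,-0.03],[0,0,0]],[[-0.06,0,-0.06],[0,0,0]],[[-0.08,0,-0.09],[0,0,0]],[[-0.1,0,-0.12],[0,0,0]],[[-0.1,0,-0.12],[0,0,0]],[[-0.1,0,-0.12],[0,0,0]]]'
python3 - <<'E'
from bench import env
import cv2
from ov import ov
for n in("scene","top"):cv2.imwrite(f"pics/{n}7.png",env.get_image(n)[:,:,::-1])
v=[.6735,.1495,.115,.07]
ov(v,"scene","pics/scene7.png","pics/s7.png",(150,270,150,310),5,gate=0)
ov(v,"top","pics/top7.png","pics/t7.png",(130,280,150,300),4)
E
```

```text
time_s: 9.93
ee_pos: [0.5617, 0.0913, 0.1156]
ee_rot: [0.704, -0.042, 0.708, 0.04]
contact_force: [-1.1, 0.4, 0.6]
opening: 0.0853
time_s: 10.43
ee_pos: [0.4427, 0.0776, 0.218]
ee_rot: [0.706, -0.042, 0.706, 0.039]
contact_force: [1.0, -0.6, -0.5]
opening: 0.0855
```

View pics/s7.png

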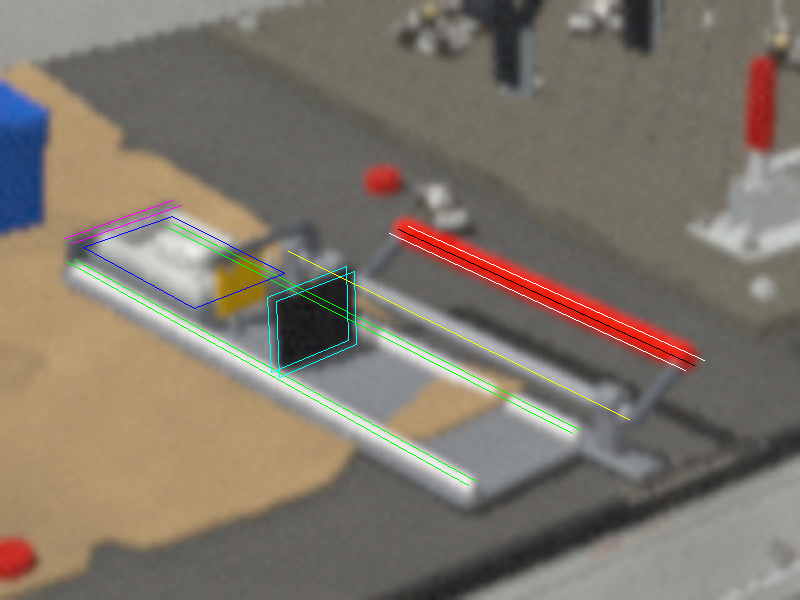

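View pics/t7.png

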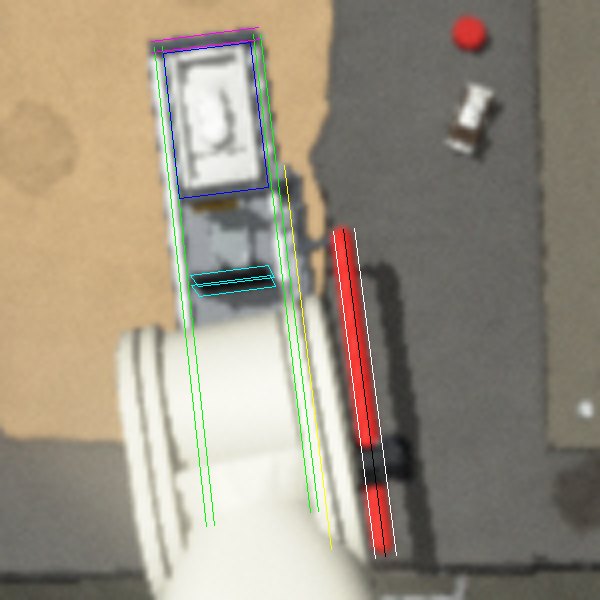

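The gate is closed (blade at (241,288) in the scene crop, bar back at its closed line). The tray is on the stop with the casting centred, and the gripper is clear of everything.

```bash
python3 -c "
from bench import env
print(env.hand_in())"
```

```text
the job is handed in; nothing more can be done
None
```

I pressed the red bar down with one fingertip, pushed the tray to the end stop with the other finger on the black plate, backed off and let the gate close. The job was handed in after about 10.5 s of the 35 s allowed; `hand_in` gives no verdict.

**Gate:** In the pictures the pressed bar lay on the line drawn for 0.83 rad, with about 4 N on the finger. I have no direct reading of the gate angle or of any contact between gate and tray.

**Tray home:** In the last step against the stop, the push force jumped from about 5 N to 12 N and the tool stopped moving. I held it there for 0.25 s before backing off 20 mm and lifting.

**Last pictures:**
- The tray lies on its drawn home outline against the stop, with the casting in its middle.
- The yellow blade is down behind the box, and the bar is back at its closed line.
- The gripper is well clear with no force on it. The right-hand cap and clamp block look unmoved; the last views did not show all the other loose parts.

**Disagreements:** Some network reports were 2 to 4 pixels off, and the top camera's best push_face report was wrong. I fitted the chute pose from hand-picked points as well. The tray met the stop about 1 mm farther on than that fit predicted.

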